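Set the tailstock and start the tyre truer

ROBOT

A 6-joint arm with a two-finger parallel gripper is mounted at the origin on the work surface. World frame = base frame: x ahead of the robot, y to its left, z up, the work surface at z = 0. Lengths are in mm, angles in rad, forces in N, time in s.
With the tool pointing down it reaches from about 325 to 775 mm from the base axis. Payload 5.5 kg.
Tool frame: the origin (TCP) lies midway between the tips of the shut fingers; the grasp point (between the pads) lies 19 mm behind it; y points along the fingers, z is the direction in which the jaws open and shut, and the axes are right-handed (so a half turn about y gives the same grasp; the last joint's range is limited). The gripper opens to 85 mm and grips with 20 to 120 N. Pads are 22 mm wide; open, the fingers measure 114 mm over their backs; the gripper's body (76 mm by 85 mm) begins 54 mm behind the grasp point. The pads swing forward as they close: fully open they stand 13 mm farther back than shut.
Start: joints at [-0.057, 0.091, 1.231, -0, 1.82, -0.057], TCP at [600.014, -0.003, 231.275] pointing down, gripper open.
Joint ranges: [-2.87, 2.87], [-0.86, 2.18], [0.17, 2.46], [-1.51, 4.65], [0.06, 2.69], [-2.65, 2.65]. Speed limits (rad/s): [2.57, 2.57, 3.01, 3.14, 3.14, 3.14].

INTERFACE

Orientations are given as a rotation vector (axis times angle).
In Python, from cell import bot, snapshot, camera_info, ticket gives the robot as it stands. The module is installed in compiled form; this text tells all that it offers.
- The arm moves only by the tool carry_out, never from a script. Its argument "motion" is a list of rows, each an object with "translation": the shift along the tool's x, y, z in mm, a list of three; "twist": the turn about the tool's y in rad; "fingers": the opening, from 0 (shut) to 1 (fully open). A call has 1 to 10 rows; each row is the pose to reach, as a shift and turn from the pose measured when the call began, along the tool's axes at that moment; what a row does not reach only later rows make up. A row lasts 1/12 s, in which the tool goes at most 41.7 mm and 7.16 degrees, less where a joint would pass 70% of its speed; a pose out of reach is approached as far as the arm can. A call with a gripper value outside its range is refused whole. The fingers move at their own pace and stop on an object; the grip force is fixed at half the most. Time passes only in rows, so rows that repeat a pose let the fingers close. It gives the time, the measured TCP pose, the force and the opening at its end, in the units of the state.
- bot.get_state(): the state, without advancing time (a new reading comes with each control period).
- snapshot(name): name is "scene" or "side" or "wrist"; returns the picture (420x560x3 uint8, red, green, blue); there is no depth.
- camera_info(name): a dict with "camera_matrix" (3x3 intrinsics, pixels), "dist_coeffs" ([k1, k2, p1, p2, k3] as OpenCV has them; the pictures are not rectified), "R" (3x3) and "t" (3): a world point X has camera coordinates R X + t; the wrist camera has in their place "tool_from_camera" (4x4, takes a point from camera to tool coordinates, whose origin is the TCP and whose axes are the tool frame's). Camera axes: x right, y down, z forward; pixel columns grow to the right and rows downward; lengths in mm; the calibration is good to about 2 mm. A picture is of the moment at which its call begins: read the wrist's pose just before it. camera_info takes no time and is no camera call.
- ticket.finish_job(): hands the job in, once; it reports no verdict.
The state is a dict: "time_s": time; "joints": joint angles; "qvel": joint speeds; "joint_torque": joint torques, N m; "tool_pos": TCP position; "tool_rot": TCP orientation; "force": force on the tool from outside, world axes, zero at the start; "torque": the same for the moment, N m; "gripper_width": opening from 0.0 (shut) to 1.0 (fully open).
Only numpy, scipy, OpenCV 4.12 (cv2) and the standard library are available. Lean on these libraries where they do the work, as an engineer would, in place of code of your own. Each camera call takes 0.05 s, during which the arm holds its last target.

TASK

The wheel on the tyre truer is ready to be trued but its free end is not yet supported. First pull up the tailstock's spring plunger, slide the tailstock one notch towards the wheel and let the pin drop fully home in that notch. Then flip the start-button cover up until it stays open by itself, press the start button beneath it all the way in, and leave the cover standing open; never press the mushroom stop button, and leave the spray can, the spare wheel and the screwdriver where they are.

Things in the scene. Friction and masses are not known exactly. Their poses are not given: they have to be found in the camera images.
- truer: Tyre truer: small wheel lathe, 470 mm long (y), 150 wide, 150 high, fixed. Origin under the middle of its base; x from its working side to its rear (the working side, -x, faces away from the robot), y along the bed towards headstock and wheel, z up. Index strip with 12 mm slots every 25 mm on the front rail (x -50, top z 72). Black-tyred wheel, 64 mm across, at y 62 to 90, axis at z 110; the tailstock faces it from -y.
- tailstock (a joint): Slide of the grey tailstock along the bed (m): 0 in the notch where it starts, + towards the wheel (the truer's +y), next notch at 0.025, stop at 0.029 (cone against the hub). It slides with about 2 N once the pin is out. Saddle top at z 87, upright block 46 by 44 mm to z 140, its face 31 mm behind the plunger's axis.
- plunger (a joint): Lift of the spring plunger in the tailstock's front foot (m): 0 with the pin home, 0.014 fully up. The 9 mm round-nosed pin reaches 10 mm into the slot, so lift 11 mm or more before sliding. The spring pulls down with 5 N, 9 N when fully up; released within about 2 mm of a notch the pin drops in by itself, elsewhere it rests on the strip.
- plunger_knob (a point): Middle of the plunger's black knob, an upright ribbed cylinder 30 mm across and 25 mm high (12.5 mm above and below this point), 36 mm above the saddle; moves with tailstock and plunger. Its axes are the truer's.
- console: Start station in front of the headstock: grey steel box 170 mm wide (y), 140 mm deep (x), 36 mm high at the front and 134 mm at the back, top panel sloping down at 35 degrees to its front (its -x, away from the robot). Fixed; where along the truer it is clamped varies. Origin under its middle on the bench, axes parallel to the truer's.
- cover_hinge (a point): Middle of the cover's hinge line, fixed to the panel, 6 mm above its surface. Its x axis runs up the slope, y along the hinge, z square out of the panel (35 degrees from vertical, leaning to the console's front, away from the robot).
- cover (a joint): Angle of the start cover about the hinge line (rad): 0 shut, 1.92 fully open against its stop. A light hinge: let go below about 1.5 it falls shut, beyond about 1.6 it stays. Standing open it still overhangs the button, so the button is reached along the panel's z, not straight down.
- cover_grip (a point): Point midway between the cover's ribbed flanks, 18 mm from its free end, 90 mm from the hinge line and 18 mm out from it; turns with the cover. The cover is a grey plastic box lid 108 mm long down the slope, 54 mm wide (y), open below; shut, its top is 35 mm and its rim 3 mm above the panel. Weighs 70 g.
- start (a joint): Travel of the start button (m): 0 out, 0.006 fully in; springs back. 1.5 N starts it, 5 N holds it fully in.
- start_top (a point): Middle of the face of the start button, a flat steel disc 31 mm across in a black collar (46 mm across, 9 high) under the cover, 56 mm down the slope from the hinge line; its face is 18 mm above the panel and is pressed along the panel's -z. Axes as cover_hinge.
- stop (a joint): Travel of the stop button (m): 0 out, 0.006 in; springs back. 2 N starts it.
- stop_top (a point): Top of the black mushroom stop button, 40 mm across, 32 mm above the panel, 83 mm to the -y side of the cover's middle line.
- can_mid (a point): Half-way up the spray can: aluminium, white sleeve and cap, 52 mm across, 151 mm high, standing in front of the tailstock. Loose.
- spare_mid (a point): Middle of the spare wheel lying flat, 64 mm across, 28 mm high. Loose.
- driver_mid (a point): Middle of the screwdriver, black handle, 190 mm long, lying beside the start station. Loose.

How it is judged:
By the outcome, as a careful person would: the job done as asked, in the order asked, and still so for the second after the job is handed in, with the robot touching nothing.
It also fails if it takes over 70 s, if anything falls off the work surface, if the arm or the gripper's body presses on something with over 40 N, if the wrist force passes 120 N, or if a joint passes its speed limit or range.

## Working session

There is one attempt and no reset: what is moved stays moved. The work goes in short steps, Python scripts to look and compute and a tool call to move; the robot and the scene stay as the last step left them, time stands still between calls to the robot, and variables do not carry over. Pictures are saved under pics/ and viewed, and the job is handed in when it is done.

Besides the shell and the picture viewer there is one more tool, called after "Emit:" as name(argument=value, ...) on one line, values as JSON. carry_out: Moves the arm, as the interface text tells. Its arguments: {"type":"object","properties":{"motion":{"type":"array"}},"required":["motion"]}

```bash
mkdir -p pics; ls; cat > h.py <<'E'
import numpy as np, cv2
from cell import bot, snapshot, camera_info, ticket
def snap(n,f):
    im=snapshot(n); cv2.imwrite('pics/'+f+'.png',cv2.cvtColor(im,cv2.COLOR_RGB2BGR)); return im
def cam(n,st=None):
    c=camera_info(n); K=np.array(c['camera_matrix'],float); d=np.array(c['dist_coeffs'],float)
    if n=='wrist':
        T=np.array(c['tool_from_camera']); Rt=cv2.Rodrigues(np.array(st['tool_rot'],float))[0]
        Rwc=Rt@T[:3,:3]; o=Rt@T[:3,3]+np.array(st['tool_pos']); R=Rwc.T; t=-R@o
    else: R=np.array(c['R'],float); t=np.array(c['t'],float).ravel()
    return K,d,R,t
def ray(c,uv):
    K,d,R,t=c; p=cv2.undistortPoints(np.array([[uv]],float),K,d)[0,0]
    v=R.T@np.array([p[0],p[1],1]); return -R.T@t, v/np.linalg.norm(v)
def onz(c,uv,z):
    o,v=ray(c,uv); return o+v*(z-o[2])/v[2]
def tri(rs):
    A=np.zeros((3,3));b=np.zeros(3)
    for o,v in rs:
        P=np.eye(3)-np.outer(v,v);A+=P;b+=P@o
    x=np.linalg.solve(A,b); return x,[np.linalg.norm((np.eye(3)-np.outer(v,v))@(x-o)) for o,v in rs]
def proj(c,X):
    K,d,R,t=c; return cv2.projectPoints(np.array(X,float).reshape(-1,3),cv2.Rodrigues(R)[0],t,K,d)[0][:,0]
E
python3 - <<'E'
from h import *
s=bot.get_state();print(s)
for n in('scene','side','wrist'):
    snap(n,n+'0'); c=cam(n,s);print(n,-c[2].T@c[3],c[2][2],c[0])
E
```

```text
pics
{'time_s': 0.0, 'joints': array([-5.66726031e-02,  9.18783567e-02,  1.23191486e+00, -7.53636947e-06,
        1.81982692e+00, -5.67081004e-02]), 'qvel': array([ 1.32862729e-03,  1.17380656e-03,  9.14506130e-05,  1.21659889e-03,
        3.42978185e-05, -2.06897609e-05]), 'joint_torque': array([ 1.92109423e-03, -4.58737707e+01, -4.18019521e+01,  2.08830479e-04,
        1.19483890e-02, -1.60596358e-05]), 'tool_pos': array([5.99700636e+02, 2.91522743e-02, 2.30122859e+02]), 'tool_rot': array([-1.21062702,  1.21071644, -1.20813763]), 'force': array([-0.82566079,  0.72889749,  0.583348  ]), 'torque': array([ 0.02470285,  0.03397373, -0.01961795]), 'gripper_width': 0.9989205375236038}
scene [1042.77132148 -246.38522221  994.48787753] [-0.48422545  0.28422448 -0.82749148] [[474.75418551   0.         275.33144731]
 [  0.         474.75418551 200.50270771]
 [  0.           0.           1.        ]]
side [ 435.0202822  -679.27952121  866.51493308] [ 0.1030998   0.6680572  -0.73693284] [[440.15323658   0.         283.29306147]
 [  0.         440.15323658 212.36762554]
 [  0.           0.           1.        ]]
wrist [599.55482487  74.57012728 372.23687587] [-0.00236666 -0.29078597 -0.9567852 ] [[358.96686243   0.         282.01444778]
 [  0.         358.96686243 207.58358721]
 [  0.           0.           1.        ]]
```

View pics/scene0.png

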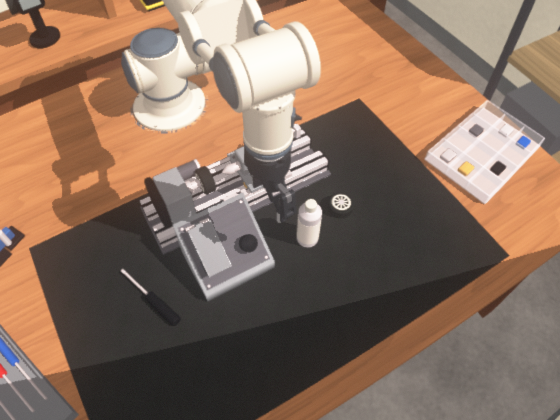

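View pics/side0.png

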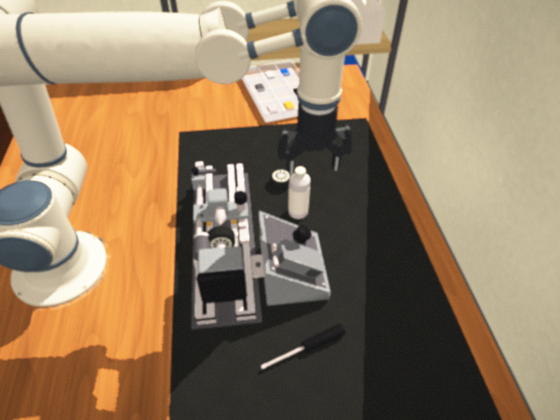

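View pics/wrist0.png

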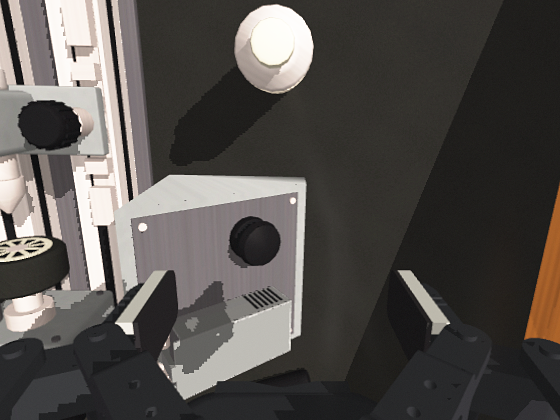

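The truer lies along world −y with its headstock nearest the side camera. The knob is at side (240,197) and wrist (50,125), and the stop button is at wrist (255,240). I'll zoom in for precision.

```bash
python3 - <<'E'
import cv2
a=cv2.imread('pics/side0.png')[150:340,170:350];cv2.imwrite('pics/sz.png',cv2.resize(a,None,fx=3.1,fy=3.1,interpolation=2))
a=cv2.imread('pics/scene0.png')[120:310,120:360];cv2.imwrite('pics/cz.png',cv2.resize(a,None,fx=3.1,fy=3.1,interpolation=2))
E
```

```text
(no output)
```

View pics/sz.png

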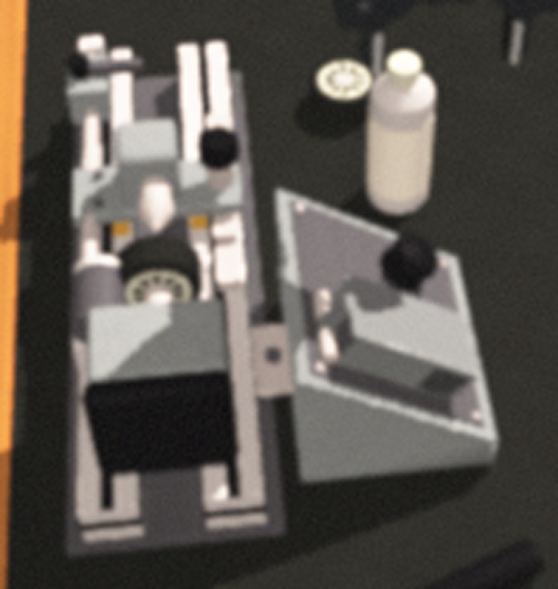

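View pics/cz.png

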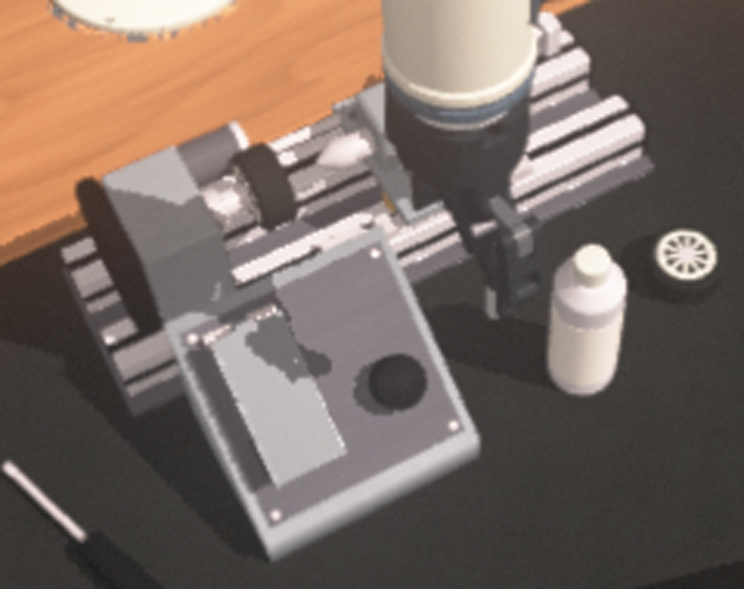

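```bash
cat > m1.py <<'E'
from h import *
S=cam('scene');D=cam('side');W=cam('wrist',bot.get_state())
zs=lambda p:(120+p[0]/3.1-.3,120+p[1]/3.1-.3); zd=lambda p:(170+p[0]/3.1-.3,150+p[1]/3.1-.3)
r=[]
for n,a,b,w in [('back+y',(377,253),(299,207),(142,227)),('back-y',(193,340),(320,367),None),('front+y',(453,425),(446,262),(292,201)),('front-y',(276,516),(477,415),None),('stoptop',(400,378),(410,258),(258,241)),]:
    R=[ray(S,zs(a)),ray(D,zd(b))]
    if w: R.append(ray(W,w))
    x,e=tri(R);r.append(x);print(n,x.round(1),np.round(e,1))
print('knob',tri([ray(D,zd((219,149))),ray(W,(48,125))]))
y=(r[0]-r[1]+r[2]-r[3]);print('yaw of y axis (truer +y = -this)',np.degrees(np.arctan2(y[0],y[1])), 'slope',np.degrees(np.arcsin((r[0]-r[2])[2]/np.linalg.norm(r[0]-r[2]))))
for p in [(66,553),(285,533),(240,72)]: print('base',onz(D,zd(p),10).round(1))
E
python3 m1.py
```

```text
back+y [498.  -14.7 126.3] [0.9 0.9 0.7]
back-y [ 496.  -157.5  125.2] [0.3 0.3]
front+y [609.8 -17.8  49.2] [0.6 2.2 1.6]
front-y [ 607.6 -159.4   48.5] [0.2 0.2]
stoptop [577.6 -41.5  88.5] [1.7 1.2 1. ]
knob (array([443.47720579,  55.88040497, 122.98517903]), [np.float64(2.0060290959098674), np.float64(2.00602909590993)])
yaw of y axis (truer +y = -this) 0.8450859656069236 slope 34.55920737348498
base [ 313.9 -208.    10. ]
base [ 464.2 -212.6   10. ]
base [473.2 262.8  10. ]
```

```bash
python3 - <<'E'
from h import *
s=bot.get_state();print(s['tool_pos'],cv2.Rodrigues(s['tool_rot'])[0].round(3)); print(np.array(camera_info('wrist')['tool_from_camera']).round(2))
E
```

```text
[ 5.99782111e+02 -3.70475522e-03  2.30361440e+02] [[-0.    -0.002  1.   ]
 [-1.     0.    -0.   ]
 [-0.    -1.    -0.002]]
[[  -0.      0.96    0.29  -74.56]
 [   0.     -0.29    0.96 -142.11]
 [   1.      0.     -0.     -0.43]
 [   0.      0.      0.      1.  ]]
```

Emit:
carry_out(motion=[{"translation": [-6,0,-16],"twist": 0.12,"fingers": 1},{"translation": [-12,0,-32],"twist": 0.24,"fingers": 1},{"translation": [-18,0,-48],"twist": 0.36,"fingers": 1},{"translation": [-24,0,-64],"twist": 0.48,"fingers": 1},{"translation": [-30,0,-80],"twist": 0.6,"fingers": 1},{"translation": [-36,0,-96],"twist": 0.72,"fingers": 1},{"translation": [-42,0,-112],"twist": 0.84,"fingers": 1},{"translation": [-48,0,-128],"twist": 0.96,"fingers": 1},{"translation": [-54,0,-144],"twist": 1.08,"fingers": 1},{"translation": [-56,0,-156],"twist": 1.2,"fingers": 1}])

```text
time_s: 0.98
tool_pos: [442.6, 56.6, 230.5]
tool_rot: [-0.376, 2.024, -2.022]
force: [0.1, 0.8, 0.5]
gripper_width: 1.003
```

Emit:
carry_out(motion=[{"translation": [0,0,0],"twist": 0.1,"fingers": 1},{"translation": [0,0,0],"twist": 0.2,"fingers": 1},{"translation": [0,0,0],"twist": 0.3,"fingers": 1},{"translation": [0,0,0],"twist": 0.387,"fingers": 1},{"translation": [0,0,0],"twist": 0.387,"fingers": 1},{"translation": [0,0,0],"twist": 0.387,"fingers": 1}])

```text
time_s: 1.48
tool_pos: [442.5, 56.6, 230.3]
tool_rot: [-0.018, -2.211, 2.21]
force: [-0.8, -0.3, -0.3]
gripper_width: 0.996
```

```bash
python3 - <<'E'
from h import *
s=bot.get_state();print(s['tool_pos'],s['gripper_width'],s['force'],s['joints'].round(2),cv2.Rodrigues(s['tool_rot'])[0].round(3)); snap('wrist','w1'); snap('scene','s1')
E
```

```text
[442.47913513  56.62204058 230.25265182] 0.9961777431642116 [-0.75055377 -0.33107408 -0.31180628] [ 0.05 -0.32  1.61  0.    1.85  1.64] [[-1.    -0.002 -0.019]
 [ 0.019  0.    -1.   ]
 [ 0.002 -1.    -0.   ]]
```

View pics/w1.png

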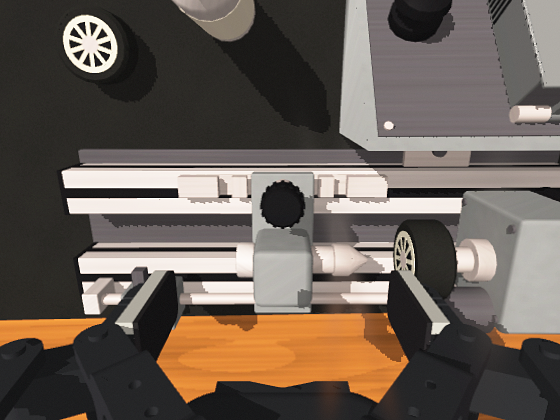

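The knob top is at about (282,204), with its lower outline hidden. The rails are level in the image, so the yaw is right.

```bash
python3 - <<'E'
from h import *
s=bot.get_state();W=cam('wrist',s);D=cam('side')
im=cv2.imread('pics/w1.png');m=(im.max(2)<50).astype(np.uint8)
n,l,st,c=cv2.connectedComponentsWithStats(m[175:230,255:312]);print(st+[255,175,0,0,0],c+[255,175])
for z in(123,135.5): print(onz(W,(282,204),z))
# edges of rail for yaw
a=onz(W,(65,170),72);b=onz(W,(550,167.5),72);print(a,b)
cv2.imwrite('pics/w1z.png',cv2.resize(im[150:330,230:340],None,fx=3.2,fy=3.2,interpolation=2))
E
```

```text
[[ 255  175   57   55 1537]
 [ 261  181   44   48 1598]] [[283.65712427 199.47690306]
 [282.36795995 204.42678348]]
[442.76965739  57.01582512 123.        ]
[446.47735302  56.93495317 135.5       ]
[460.89233178 239.48133551  72.        ] [ 455.25211995 -167.36886111   72.        ]
```

View pics/w1z.png

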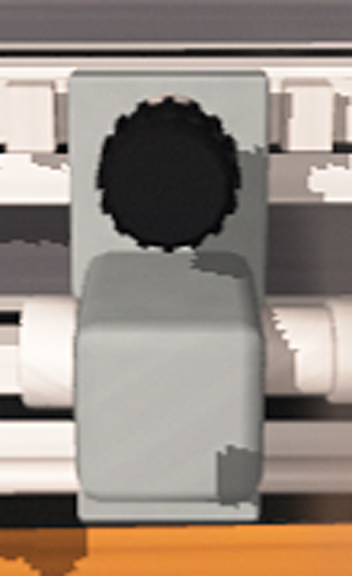

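Emit:
carry_out(motion=[{"translation": [-2.5,25,0],"twist": 0,"fingers": 1},{"translation": [-2.5,55,0],"twist": 0,"fingers": 1},{"translation": [-2.5,85,0],"twist": 0,"fingers": 1},{"translation": [-2.5,110,0],"twist": 0,"fingers": 1},{"translation": [-2.5,124,0],"twist": 0,"fingers": 1},{"translation": [-2.5,128,0],"twist": 0,"fingers": 1},{"translation": [-2.5,128,0],"twist": 0,"fingers": 0.7},{"translation": [-2.5,128,0],"twist": 0,"fingers": 0.5}])

```text
time_s: 2.25
tool_pos: [445.2, 56.6, 103.4]
tool_rot: [-0.019, -2.212, 2.211]
force: [-0.0, 0.5, 0.6]
gripper_width: 0.745
```

```bash
python3 - <<'E'
from h import *
s=bot.get_state();print(s['tool_pos'],s['gripper_width'],s['force']); snap('wrist','w2'); im=snap('side','d2')
a=cv2.imread('pics/d2.png')[150:260,170:350];cv2.imwrite('pics/d2z.png',cv2.resize(a,None,fx=4,fy=4,interpolation=2))
E
```

```text
[445.21387064  56.61825819 103.36926648] 0.7451997594762175 [-0.03301492  0.52691892  0.61309169]
```

View pics/w2.png

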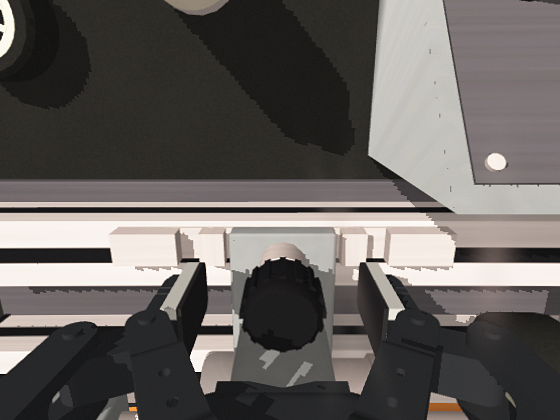

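View pics/d2z.png

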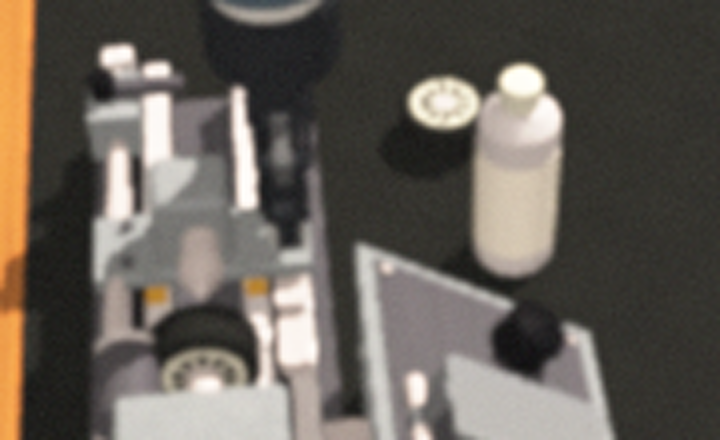

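The knob at (283,310) sits midway between the pads. I'll close on it.

Emit:
carry_out(motion=[{"translation": [0,3,0],"twist": 0,"fingers": 0.5},{"translation": [0,3,0],"twist": 0,"fingers": 0.0},{"translation": [0,3,0],"twist": 0,"fingers": 0.0},{"translation": [0,3,0],"twist": 0,"fingers": 0.0},{"translation": [0,3,0],"twist": 0,"fingers": 0.0},{"translation": [0,3,0],"twist": 0,"fingers": 0.0},{"translation": [0,3,0],"twist": 0,"fingers": 0.0},{"translation": [0,3,0],"twist": 0,"fingers": 0.0}])

```text
time_s: 3.02
tool_pos: [446.3, 56.6, 102.3]
tool_rot: [-0.024, -2.214, 2.213]
force: [-0.4, -0.3, 6.4]
gripper_width: 0.329
```

Emit:
carry_out(motion=[{"translation": [0,-3,0],"twist": 0,"fingers": 0.0},{"translation": [0,-6,0],"twist": 0,"fingers": 0.0},{"translation": [0,-9,0],"twist": 0,"fingers": 0.0},{"translation": [0,-12,0],"twist": 0,"fingers": 0.0},{"translation": [0,-13,0],"twist": 0,"fingers": 0.0},{"translation": [0,-13,0],"twist": 0,"fingers": 0.0},{"translation": [0,-13,0],"twist": 0,"fingers": 0.0}])

```text
time_s: 3.6
tool_pos: [446.1, 56.6, 114.7]
tool_rot: [-0.023, -2.213, 2.213]
force: [3.9, 0.4, -9.0]
gripper_width: 0.329
```

```bash
python3 - <<'E'
from h import *
s=bot.get_state();print(s['tool_pos'],s['gripper_width'],s['force']); snap('wrist','w3')
E
```

```text
[446.08799375  56.579698   114.72910564] 0.3291803396795565 [ 3.88324251  0.35053999 -9.00052064]
```

View pics/w3.png

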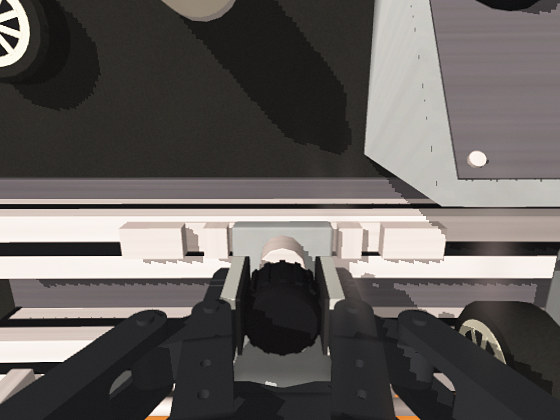

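Lift is about 12.5 mm with 9 N of spring force, so the pin is out. Sliding one notch.

Emit:
carry_out(motion=[{"translation": [0,-0.3,4],"twist": 0,"fingers": 0.0},{"translation": [0,-0.3,8],"twist": 0,"fingers": 0.0},{"translation": [0,-0.3,12],"twist": 0,"fingers": 0.0},{"translation": [0,-0.3,16],"twist": 0,"fingers": 0.0},{"translation": [0,-0.3,20],"twist": 0,"fingers": 0.0},{"translation": [0,-0.3,23],"twist": 0,"fingers": 0.0},{"translation": [0,-0.3,25],"twist": 0,"fingers": 0.0},{"translation": [0,-0.3,25],"twist": 0,"fingers": 0.0},{"translation": [0,-0.3,25],"twist": 0,"fingers": 0.0}])

```text
time_s: 4.4
tool_pos: [445.6, 31.5, 114.8]
tool_rot: [-0.023, -2.213, 2.212]
force: [4.4, -0.1, -9.3]
gripper_width: 0.333
```

```bash
python3 - <<'E'
from h import *
s=bot.get_state();print(s['tool_pos'],s['gripper_width'],s['force']); snap('wrist','w4')
E
```

```text
[445.62529444  31.53533884 114.84871986] 0.33283339343136525 [ 4.37533089 -0.06188112 -9.30866843]
```

View pics/w4.png

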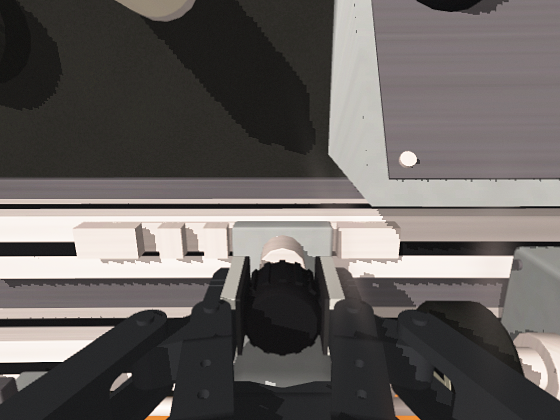

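The tailstock moved 25 mm, one more tooth of the strip now showing at its left. Lowering the pin.

Emit:
carry_out(motion=[{"translation": [0,3,0],"twist": 0,"fingers": 0.0},{"translation": [0,6,0],"twist": 0,"fingers": 0.0},{"translation": [0,9,0],"twist": 0,"fingers": 0.0},{"translation": [0,12,0],"twist": 0,"fingers": 0.0},{"translation": [0,13,0],"twist": 0,"fingers": 0.0},{"translation": [0,13,0],"twist": 0,"fingers": 0.0}])

```text
time_s: 4.95
tool_pos: [445.7, 31.5, 102.4]
tool_rot: [-0.023, -2.213, 2.213]
force: [2.2, 0.2, -3.4]
gripper_width: 0.33
```

Emit:
carry_out(motion=[{"translation": [0,0,0],"twist": 0,"fingers": 0.6},{"translation": [0,0,0],"twist": 0,"fingers": 0.8},{"translation": [0,0,0],"twist": 0,"fingers": 0.8},{"translation": [0,0,0],"twist": 0,"fingers": 0.8},{"translation": [0,-20,0],"twist": 0,"fingers": 0.8},{"translation": [0,-50,0],"twist": 0,"fingers": 0.8},{"translation": [0,-80,0],"twist": 0,"fingers": 0.8},{"translation": [0,-110,0],"twist": 0,"fingers": 0.8},{"translation": [0,-128,0],"twist": 0,"fingers": 0.8},{"translation": [0,-128,0],"twist": 0,"fingers": 0.8}])

```text
time_s: 5.78
tool_pos: [446.8, 31.5, 236.0]
tool_rot: [-0.033, -2.218, 2.217]
force: [0.7, -0.3, 0.9]
gripper_width: 0.8
```

```bash
python3 - <<'E'
from h import *
s=bot.get_state();print(s['tool_pos'],s['gripper_width'],s['force']); snap('wrist','w5');im=cv2.imread('pics/w5.png')
W=cam('wrist',s)
m=(im.max(2)<50).astype(np.uint8)
n,l,st,c=cv2.connectedComponentsWithStats(m[175:230,255:312]);print(st+[255,175,0,0,0],c+[255,175])
print(onz(W,c[1:][np.argmax(st[1:,4])]+[255,175],135.5))
E
```

```text
[446.79906094  31.52427422 235.95011452] 0.7996397295839437 [ 0.68113954 -0.31243232  0.94917431]
[[ 255  175   57   55 1673]
 [ 261  187   43   43 1462]] [[283.66885834 195.41243276]
 [282.23461012 209.53830369]]
[446.26875007  31.78579547 135.5       ]
```

View pics/w5.png

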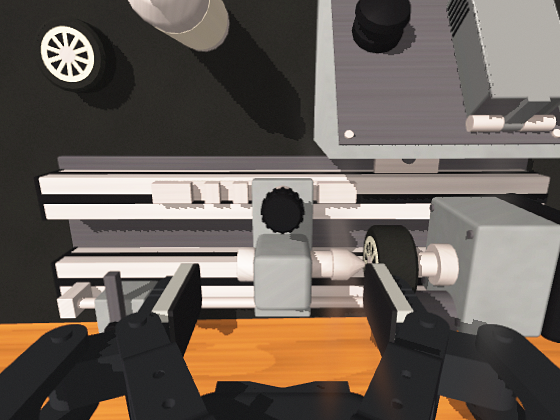

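The pin is home: the knob's apparent height is unchanged and y moved 56.9→31.8. The next step is to view the cover from above.

Emit:
carry_out(motion=[{"translation": [-10,0,15],"twist": 0,"fingers": 0.8},{"translation": [-22,0,34],"twist": 0,"fingers": 0.8},{"translation": [-35,0,55],"twist": 0,"fingers": 0.8},{"translation": [-50,0,77],"twist": 0,"fingers": 0.8},{"translation": [-65,0,100],"twist": 0,"fingers": 0.8},{"translation": [-80,0,122],"twist": 0,"fingers": 0.8},{"translation": [-92,0,140],"twist": 0,"fingers": 0.8},{"translation": [-100,0,153],"twist": 0,"fingers": 0.8},{"translation": [-100,0,153],"twist": 0,"fingers": 0.8},{"translation": [-100,0,153],"twist": 0,"fingers": 0.8}])

```text
time_s: 6.67
tool_pos: [542.9, -123.5, 231.9]
tool_rot: [-0.027, -2.215, 2.212]
force: [0.5, 0.7, -0.4]
gripper_width: 0.801
```

```bash
python3 - <<'E'
from h import *
s=bot.get_state();print(s['tool_pos'],s['gripper_width'],s['force'],cv2.Rodrigues(s['tool_rot'])[0].round(3)); snap('wrist','w6'); snap('side','d6')
a=cv2.imread('pics/d6.png')[200:310,240:350];cv2.imwrite('pics/d6z.png',cv2.resize(a,None,fx=5,fy=5,interpolation=2))
E
```

```text
[ 542.93484488 -123.52330795  231.88571452] 0.8014127921152576 [ 0.47057391  0.74329619 -0.39360864] [[-1.     0.004 -0.02 ]
 [ 0.02   0.001 -1.   ]
 [-0.004 -1.    -0.002]]
```

View pics/w6.png

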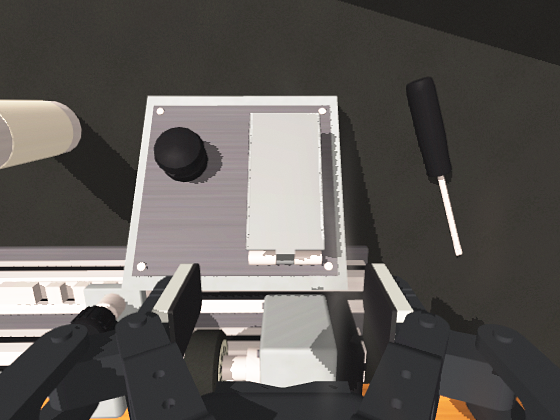

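View pics/d6z.png

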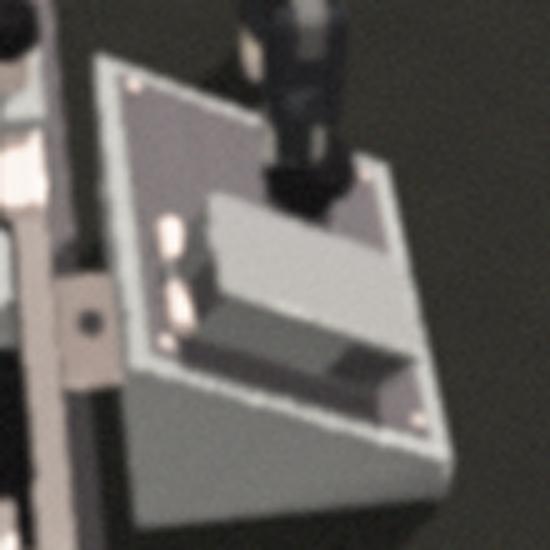

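```bash
cat > m2.py <<'E'
from h import *
s=dict(tool_pos=np.array([542.93484488,-123.52330795,231.88571452]),tool_rot=np.array([-0.027,-2.215,2.212]))
s=bot.get_state()
S=cam('scene');D=cam('side');W=cam('wrist',s)
zs=lambda p:(120+p[0]/3.1-.3,120+p[1]/3.1-.3); zd=lambda p:(240+p[0]/5-.4,200+p[1]/5-.4)
r=[]
for n,a,b,w in [('b+',(377,253),(134,84),(141,267)),('b-',(193,340),(167,342),(329,267)),('f+',(453,425),(369,173),(160,111)),('f-',(276,516),(418,419),(322,111))]:
    x,e=tri([ray(S,zs(a)),ray(D,zd(b)),ray(W,w)]);r.append(x);print(n,x.round(1),np.round(e,1))
r=np.array(r);C=r.mean(0);g=np.radians(35);y=r[0]-r[1]+r[2]-r[3];th=np.arctan2(y[0],y[1])
print('C',C,'yaw',np.degrees(th))
th=-np.radians(-1.05); f=np.array([np.cos(th),-np.sin(th),0]);z=np.array([0,0,1.])
d=np.cos(g)*f-np.sin(g)*z;n=np.sin(g)*f+np.cos(g)*z;l=np.array([np.sin(th),np.cos(th),0])
C=C-1.0*n
def onp(uv,h,c=W):
    o,v=ray(c,uv);t=((C+h*n-o)@n)/(v@n);p=o+t*v-C;return (p@d).round(1),(p@l).round(1)
print('hinge',onp((248,257),6),onp((322,257),6))
print('cover front',onp((250,113),35),onp((321,113),35),'back',onp((247,250),35),onp((325,250),35))
print('stop',onp((183,152),32))
E
python3 m2.py
```

```text
b+ [498.  -14.6 126.8] [0.8 1.4 1.4]
b- [ 495.3 -157.4  126. ] [0.7 1.1 1.8]
f+ [609.9 -17.7  50. ] [0.3 1.9 1.7]
f- [ 606.8 -158.7   47.7] [0.5 0.5 0.7]
C [552.49578899 -87.1072543   87.62364201] yaw 1.164585800434869
hinge (np.float64(-63.0), np.float64(-9.6)) (np.float64(-62.9), np.float64(-65.2))
cover front (np.float64(42.9), np.float64(-10.5)) (np.float64(42.9), np.float64(-65.0)) back (np.float64(-63.6), np.float64(-11.6)) (np.float64(-63.6), np.float64(-64.2))
stop (np.float64(11.2), np.float64(38.8))
```

```bash
cat >> m2.py <<'E'
H=C-64.5*d-37.8*l+6*n
print('H',H.round(1))
R=cv2.Rodrigues(s['tool_rot'])[0]
def pt(u,w,a): 
    return H+u*(np.cos(a)*d+np.sin(a)*n)+w*(-np.sin(a)*d+np.cos(a)*n)
off=np.array([0,0,-24.])
g0=pt(90,21,0)+off
print('TCP at grip',g0.round(1),'tool delta',(R.T@(g0-s['tool_pos'])).round(1))
for a in list(np.arange(0,1.9,.1))+[1.85,1.92]:
    print(round(a,2),(R.T@(pt(90,21,a)-pt(90,21,0))).round(1),pt(90,21,a).round())
print('start',pt(56,12,0).round(1))
E
python3 m2.py|tail -26
```

```text
cover front (np.float64(42.9), np.float64(-10.5)) (np.float64(42.9), np.float64(-65.0)) back (np.float64(-63.6), np.float64(-11.6)) (np.float64(-63.6), np.float64(-64.2))
stop (np.float64(11.2), np.float64(38.8))
H [ 501.8 -124.   128.7]
TCP at grip [ 587.6 -125.6   70.3] tool delta [-43.8 163.1   2.3]
0.0 [0. 0. 0.] [ 588. -126.   94.]
0.1 [-3.1 -8.7 -0. ] [ 591. -126.  103.]
0.2 [ -5.2 -17.7  -0. ] [ 593. -126.  112.]
0.3 [ -6.5 -26.8  -0. ] [ 594. -126.  121.]
0.4 [ -6.8 -36.1  -0. ] [ 594. -126.  130.]
0.5 [ -6.3 -45.3  -0.1] [ 594. -126.  140.]
0.6 [ -4.8 -54.4  -0.1] [ 592. -126.  149.]
0.7 [ -2.4 -63.3  -0.1] [ 590. -126.  158.]
0.8 [  0.9 -72.   -0.1] [ 586. -126.  166.]
0.9 [  5.  -80.2  -0.1] [ 582. -125.  175.]
1.0 [  9.9 -88.1  -0.1] [ 577. -125.  182.]
1.1 [ 15.6 -95.3  -0.1] [ 571. -125.  190.]
1.2 [ 2.20e+01 -1.02e+02 -1.00e-01] [ 565. -125.  196.]
1.3 [ 2.90e+01 -1.08e+02 -1.00e-01] [ 558. -125.  202.]
1.4 [ 3.660e+01 -1.133e+02 -1.000e-01] [ 550. -125.  207.]
1.5 [ 4.470e+01 -1.178e+02 -1.000e-01] [ 542. -125.  212.]
1.6 [ 5.310e+01 -1.215e+02 -1.000e-01] [ 534. -125.  215.]
1.7 [ 6.200e+01 -1.243e+02 -1.000e-01] [ 525. -124.  218.]
1.8 [ 7.100e+01 -1.262e+02 -1.000e-01] [ 516. -124.  220.]
1.85 [ 7.560e+01 -1.268e+02 -1.000e-01] [ 511. -124.  221.]
1.92 [ 8.200e+01 -1.273e+02 -1.000e-01] [ 505. -124.  221.]
start [ 554.6 -125.   106.4]
```

Emit:
carry_out(motion=[{"translation": [-20,0,1],"twist": 0,"fingers": 0.85},{"translation": [-44,15,2.3],"twist": 0,"fingers": 0.85},{"translation": [-44,45,2.3],"twist": 0,"fingers": 0.85},{"translation": [-44,75,2.3],"twist": 0,"fingers": 0.85},{"translation": [-44,95,2.3],"twist": 0,"fingers": 0.85},{"translation": [-44,110,2.3],"twist": 0,"fingers": 0.85},{"translation": [-44,115,2.3],"twist": 0,"fingers": 0.85},{"translation": [-44,115,2.3],"twist": 0,"fingers": 0.85}])

```text
time_s: 7.43
tool_pos: [586.4, -124.4, 116.7]
tool_rot: [-0.022, -2.216, 2.212]
force: [0.2, -0.3, -0.6]
gripper_width: 0.85
```

```bash
python3 - <<'E'
from h import *
s=bot.get_state();print(s['tool_pos'],s['gripper_width'],s['force'],cv2.Rodrigues(s['tool_rot'])[0].round(3)); snap('wrist','w7')
E
```

```text
[ 586.43107931 -124.42319086  116.70822451] 0.8497227326983667 [ 0.15961624 -0.27574694 -0.62384564] [[-1.     0.003 -0.017]
 [ 0.017  0.002 -1.   ]
 [-0.003 -1.    -0.002]]
```

View pics/w7.png

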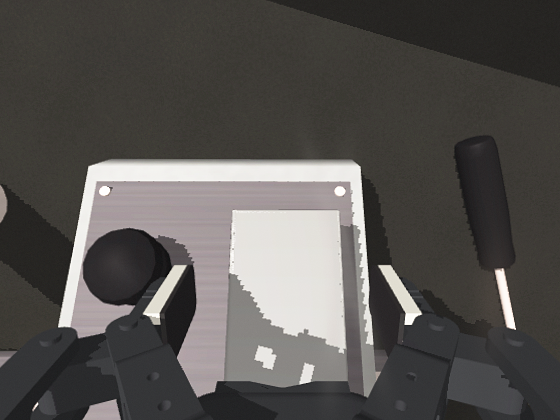

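Emit:
carry_out(motion=[{"translation": [-0.6,0,0.8],"twist": 0,"fingers": 0.74},{"translation": [-1,0,0.8],"twist": 0,"fingers": 0.74},{"translation": [-1,10,0.8],"twist": 0,"fingers": 0.74},{"translation": [-1,20,0.8],"twist": 0,"fingers": 0.74},{"translation": [-1,30,0.8],"twist": 0,"fingers": 0.74},{"translation": [-1,38,0.8],"twist": 0,"fingers": 0.74},{"translation": [-1,44,0.8],"twist": 0,"fingers": 0.74},{"translation": [-1,45,0.8],"twist": 0,"fingers": 0.74},{"translation": [-1,45,0.8],"twist": 0,"fingers": 0.74}])

```text
time_s: 8.23
tool_pos: [588.0, -125.5, 72.5]
tool_rot: [-0.024, -2.216, 2.213]
force: [-0.8, 1.1, -0.2]
gripper_width: 0.745
```

```bash
python3 - <<'E'
from h import *
s=bot.get_state();print(s['tool_pos'],s['gripper_width'],s['force']); snap('wrist','w8');snap('side','d8');snap('scene','s8')
a=cv2.imread('pics/d8.png')[200:310,240:350];b=cv2.imread('pics/s8.png')[160:310,150:300];cv2.imwrite('pics/d8z.png',np.hstack([cv2.resize(a,(400,400),interpolation=2),cv2.resize(b,(400,400),interpolation=2)]))
E
```

```text
[ 587.97434796 -125.48651094   72.48917388] 0.7447433837059461 [-0.79619373  1.06724044 -0.17363418]
```

View pics/w8.png

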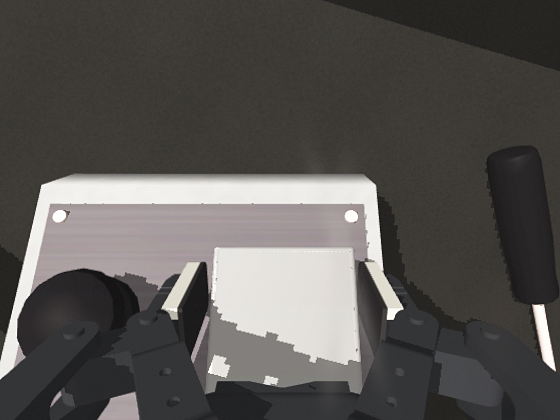

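View pics/d8z.png

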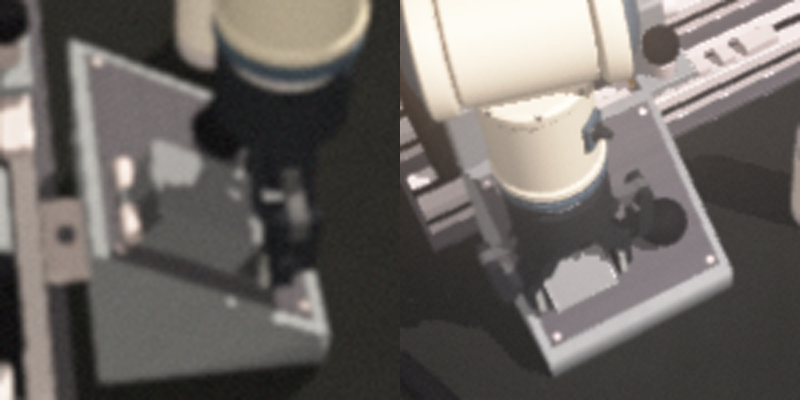

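The cover at columns 213–355 sits between the pads, and the stop button isn't touched. Closing.

Emit:
carry_out(motion=[{"translation": [0,1,0],"twist": 0,"fingers": 0.6},{"translation": [0,1,0],"twist": 0,"fingers": 0.5},{"translation": [0,1,0],"twist": 0,"fingers": 0.5},{"translation": [0,1,0],"twist": 0,"fingers": 0.5},{"translation": [0,1,0],"twist": 0,"fingers": 0.5}])

```text
time_s: 8.8
tool_pos: [589.2, -126.1, 74.5]
tool_rot: [-0.029, -2.217, 2.216]
force: [-1.3, -0.4, 5.3]
gripper_width: 0.617
```

Emit:
carry_out(motion=[{"translation": [-3,-8.7,0],"twist": 0,"fingers": 0.5},{"translation": [-5,-17.7,0],"twist": 0,"fingers": 0.5},{"translation": [-6.5,-26.8,0],"twist": 0,"fingers": 0.5},{"translation": [-6.8,-36,0],"twist": 0,"fingers": 0.5},{"translation": [-6.3,-45.3,0],"twist": 0,"fingers": 0.5},{"translation": [-6.3,-45.3,0],"twist": 0,"fingers": 0.5}])

```text
time_s: 9.3
tool_pos: [593.3, -126.2, 120.3]
tool_rot: [-0.023, -2.215, 2.213]
force: [-8.3, -0.2, -5.9]
gripper_width: 0.621
```

```bash
python3 - <<'E'
from h import *
s=bot.get_state();print(s['tool_pos'],s['gripper_width'],s['force'],s['torque']); snap('wrist','w9');snap('side','d9');snap('scene','s9')
a=cv2.imread('pics/d9.png')[200:310,240:350];b=cv2.imread('pics/w9.png');cv2.imwrite('pics/d9z.png',np.hstack([cv2.resize(a,(400,400),interpolation=2),cv2.resize(b,(400,300))[:].repeat(1,0) if 0 else cv2.copyMakeBorder(cv2.resize(b,(400,300)),0,100,0,0,0)]))
E
```

```text
[ 593.31413783 -126.16706485  120.29390335] 0.6207943610845039 [-8.251495   -0.23493938 -5.90013725] [-0.15095667  1.03100328  0.03803791]
```

View pics/d9z.png

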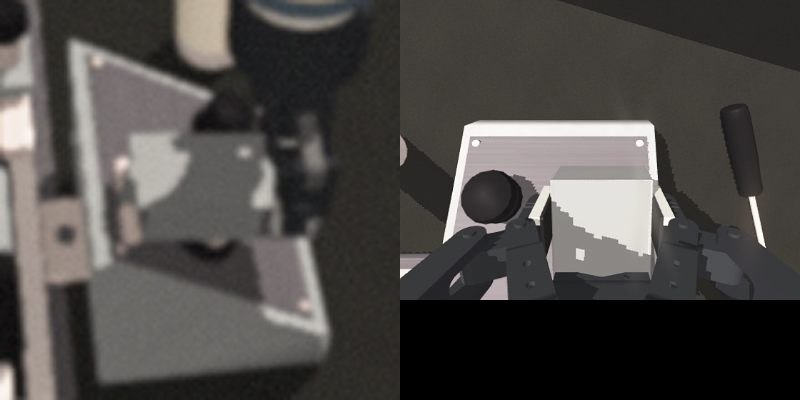

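The cover is about 0.5 rad up and held, at a moderate 10 N. Continuing the arc.

Emit:
carry_out(motion=[{"translation": [2.5,-9,0],"twist": 0,"fingers": 0.5},{"translation": [5,-17.7,0],"twist": 0,"fingers": 0.5},{"translation": [8.5,-26.2,0],"twist": 0,"fingers": 0.5},{"translation": [12.5,-34.2,0],"twist": 0,"fingers": 0.5},{"translation": [17.5,-42,0],"twist": 0,"fingers": 0.5},{"translation": [23,-49,0],"twist": 0,"fingers": 0.5},{"translation": [29.3,-55.5,0],"twist": 0,"fingers": 0.5},{"translation": [29.3,-55.5,0],"twist": 0,"fingers": 0.5}])

```text
time_s: 10.12
tool_pos: [562.0, -125.6, 175.6]
tool_rot: [-0.021, -2.213, 2.212]
force: [-5.4, -1.7, -11.6]
gripper_width: 0.612
```

```bash
python3 - <<'E'
from h import *
s=bot.get_state();print(s['tool_pos'],s['gripper_width'],s['force'],s['torque']); snap('wrist','w10');snap('side','d10')
a=cv2.imread('pics/d10.png')[180:310,220:350];b=cv2.imread('pics/w10.png');cv2.imwrite('pics/d10z.png',np.hstack([cv2.resize(a,(400,400),interpolation=2),cv2.copyMakeBorder(cv2.resize(b,(400,300)),0,100,0,0,0)]))
E
```

```text
[ 562.04314019 -125.64878936  175.57620808] 0.6119363602197158 [ -5.37937078  -1.67542232 -11.59106197] [-0.46417282  0.59354288  0.17498726]
```

View pics/d10z.png

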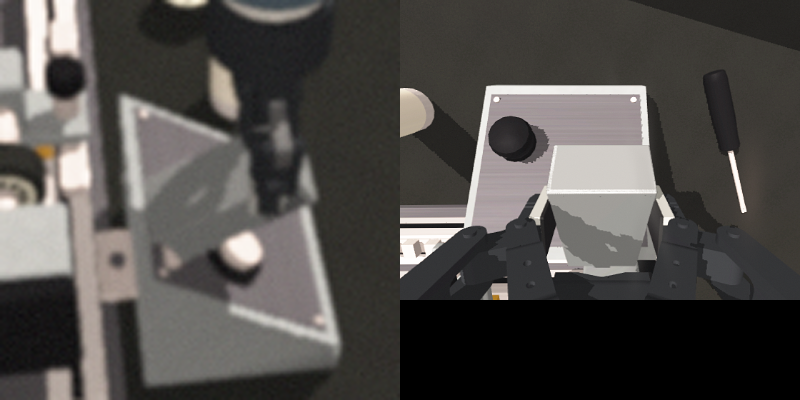

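Emit:
carry_out(motion=[{"translation": [7,-5,0],"twist": 0,"fingers": 0.5},{"translation": [14.6,-10,0],"twist": 0,"fingers": 0.5},{"translation": [22.7,-14.3,0],"twist": 0,"fingers": 0.5},{"translation": [31,-17.8,0],"twist": 0,"fingers": 0.5},{"translation": [40,-20.5,0],"twist": 0,"fingers": 0.5},{"translation": [47,-22,0],"twist": 0,"fingers": 0.5},{"translation": [50,-22.5,0],"twist": 0,"fingers": 0.5},{"translation": [50,-22.5,0],"twist": 0,"fingers": 0.5}])

```text
time_s: 10.88
tool_pos: [511.9, -124.7, 198.5]
tool_rot: [-0.021, -2.214, 2.213]
force: [1.3, -1.4, -9.3]
gripper_width: 0.614
```

```bash
python3 - <<'E'
from h import *
s=bot.get_state();print(s['tool_pos'],s['gripper_width'],s['force'],s['torque']); snap('wrist','w11');snap('side','d11')
a=cv2.imread('pics/d11.png')[160:310,200:350];b=cv2.imread('pics/w11.png');cv2.imwrite('pics/d11z.png',np.hstack([cv2.resize(a,(400,400),interpolation=2),cv2.copyMakeBorder(cv2.resize(b,(400,300)),0,100,0,0,0)]))
E
```

```text
[ 511.89424139 -124.73354939  198.5089162 ] 0.6140731746682987 [ 1.32262581 -1.43237241 -9.33552073] [-0.22857266 -0.46336073  0.45455974]
```

View pics/d11z.png

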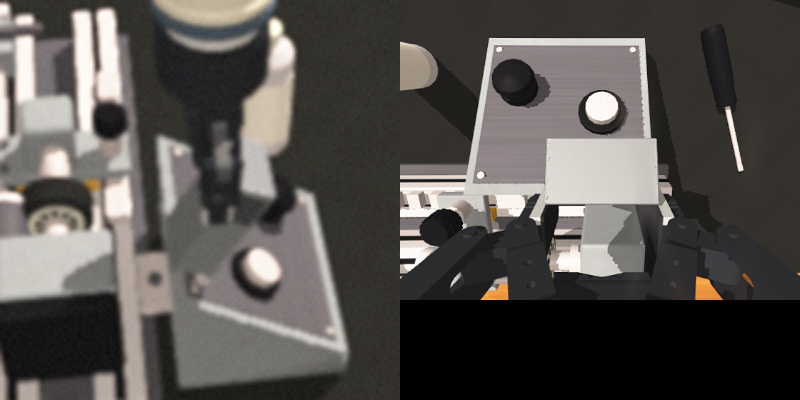

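The cover is about 1.8 rad open. I'll nudge it a little further, release it and rise.

Emit:
carry_out(motion=[{"translation": [3,0,0],"twist": 0,"fingers": 0.5},{"translation": [5,0.5,0],"twist": 0,"fingers": 0.5},{"translation": [5,0.5,0],"twist": 0,"fingers": 0.78},{"translation": [5,0.5,0],"twist": 0,"fingers": 0.78},{"translation": [5,0.5,0],"twist": 0,"fingers": 0.78},{"translation": [5,-15,0],"twist": 0,"fingers": 0.78},{"translation": [5,-35,0],"twist": 0,"fingers": 0.78},{"translation": [5,-60,0],"twist": 0,"fingers": 0.78},{"translation": [5,-60,0],"twist": 0,"fingers": 0.78}])

```text
time_s: 11.73
tool_pos: [508.4, -124.9, 264.9]
tool_rot: [-0.03, -2.215, 2.22]
force: [0.9, -0.4, 1.7]
gripper_width: 0.778
```

```bash
python3 - <<'E'
from h import *
s=bot.get_state();print(s['tool_pos'],s['gripper_width'],s['force'],s['joints'].round(2)); snap('wrist','w12');snap('side','d12')
a=cv2.imread('pics/d12.png')[160:310,200:350];b=cv2.imread('pics/w12.png');cv2.imwrite('pics/d12z.png',np.hstack([cv2.resize(a,(400,400),interpolation=2),cv2.copyMakeBorder(cv2.resize(b,(400,300)),0,100,0,0,0)]))
E
```

```text
[ 508.35132238 -124.93427467  264.92795267] 0.7782981381297294 [ 0.9171247  -0.38244532  1.72673601] [-0.31 -0.11  1.37  0.    1.87  1.28]
```

View pics/d12z.png

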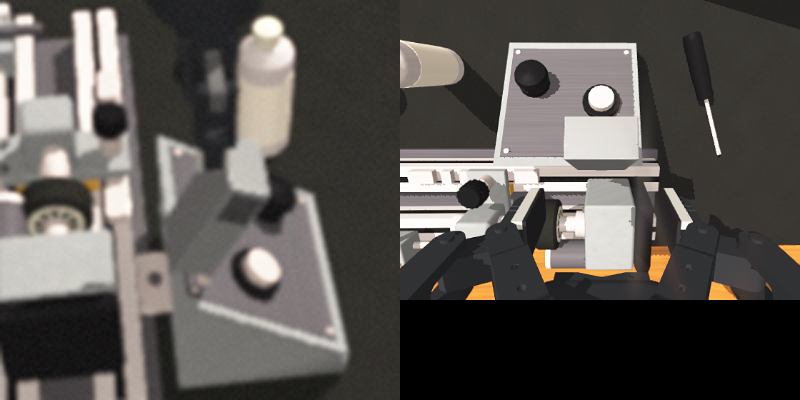

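View pics/w12.png

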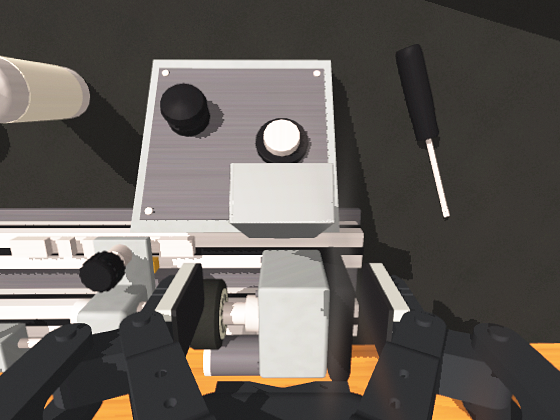

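The cover stays open by itself: its end face is at rows 163–225, and the button cap is at (282,135). I'll check the geometry before pressing.

```bash
cat > m3.py <<'E'
exec(open('m2.py').read().split("r=[]")[0])
g=np.radians(35);th=np.radians(1.05);f=np.array([np.cos(th),-np.sin(th),0]);z=np.array([0,0,1.])
d=np.cos(g)*f-np.sin(g)*z;n=np.sin(g)*f+np.cos(g)*z
C=np.array([552.5,-87.1,87.6])-n
o,v=ray(W,(282,136));t=((C+18*n-o)@n)/(v@n);print('btn',o+t*v)
print('cover front rim', onz(W,(230,163),232),onz(W,(334,163),232),'back',onz(W,(236,225),240))
s=bot.get_state();R=cv2.Rodrigues(s['tool_rot'])[0];print(R.round(3))
E
python3 m3.py
```

```text
btn [ 552.88059101 -125.23541442  107.59739483]
cover front rim [ 552.38670025 -100.30465023  232.        ] [ 551.53282056 -150.10260779  232.        ] back [ 523.7132829  -102.60626737  240.        ]
[[-1.     0.005 -0.017]
 [ 0.017 -0.001 -1.   ]
 [-0.005 -1.     0.001]]
```

The rim is at about x 551, so the cover stands near 1.7 rad rather than 1.92. I'll push it gently back to its stop with closed fingers from the front.

Emit:
carry_out(motion=[{"translation": [-15,0,0],"twist": 0,"fingers": 0.5},{"translation": [-40,0,0],"twist": 0,"fingers": 0.2},{"translation": [-70,0,0],"twist": 0,"fingers": 0},{"translation": [-95,5,0],"twist": 0,"fingers": 0},{"translation": [-95,25,0],"twist": 0,"fingers": 0},{"translation": [-95,45,0],"twist": 0,"fingers": 0},{"translation": [-95,62,0],"twist": 0,"fingers": 0},{"translation": [-95,62,0],"twist": 0,"fingers": 0},{"translation": [-95,62,0],"twist": 0,"fingers": 0}])

```text
time_s: 12.58
tool_pos: [602.2, -126.2, 196.8]
tool_rot: [-0.02, -2.213, 2.213]
force: [-0.4, 0.4, 0.6]
gripper_width: -0.003
```

```bash
python3 - <<'E'
from h import *
s=bot.get_state();print(s['tool_pos'],s['gripper_width'],s['force'],cv2.Rodrigues(s['tool_rot'])[0].round(3)); snap('wrist','w13');snap('side','d13');snap('scene','s13')
a=cv2.imread('pics/d13.png')[150:300,200:350];b=cv2.imread('pics/w13.png');cv2.imwrite('pics/d13z.png',np.hstack([cv2.resize(a,(400,400),interpolation=2),cv2.copyMakeBorder(cv2.resize(b,(400,300)),0,100,0,0,0)]))
E
```

```text
[ 602.15702098 -126.18398591  196.77691004] -0.002852699753881702 [-0.35905518  0.44514825  0.55838008] [[-1.     0.001 -0.017]
 [ 0.017  0.    -1.   ]
 [-0.001 -1.    -0.   ]]
```

View pics/d13z.png

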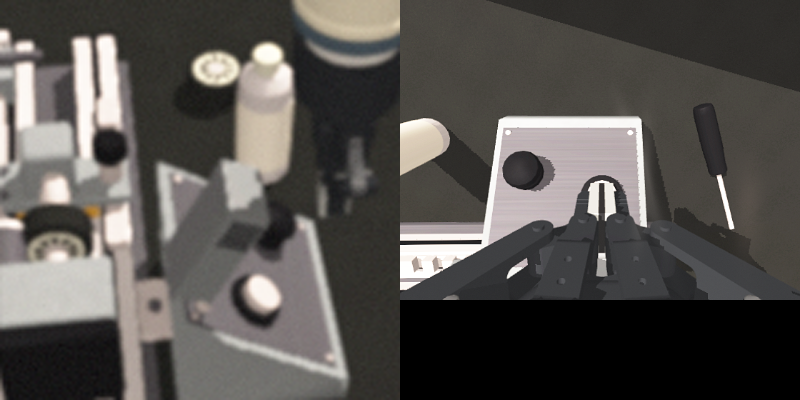

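Emit:
carry_out(motion=[{"translation": [15,0,0],"twist": 0,"fingers": 0},{"translation": [30,0,0],"twist": 0,"fingers": 0},{"translation": [36,0,0],"twist": 0,"fingers": 0},{"translation": [40,0,0],"twist": 0,"fingers": 0},{"translation": [43,0,0],"twist": 0,"fingers": 0},{"translation": [46,0,0],"twist": 0,"fingers": 0},{"translation": [48,0,0],"twist": 0,"fingers": 0},{"translation": [48,0,0],"twist": 0,"fingers": 0}])

```text
time_s: 13.4
tool_pos: [555.3, -125.7, 200.4]
tool_rot: [-0.027, -2.215, 2.218]
force: [0.3, 0.4, -0.8]
gripper_width: 0.002
```

```bash
python3 - <<'E'
from h import *
s=bot.get_state();print(s['tool_pos'],s['gripper_width'],s['force'],cv2.Rodrigues(s['tool_rot'])[0].round(3)); snap('side','d14');snap('scene','s14')
a=cv2.imread('pics/d14.png')[150:300,200:350];b=cv2.imread('pics/s14.png')[120:270,140:290];cv2.imwrite('pics/d14z.png',np.hstack([cv2.resize(a,(400,400),interpolation=2),cv2.resize(b,(400,400),interpolation=2)]))
E
```

```text
[ 555.34392777 -125.72671778  200.37367308] 0.0018017622136189567 [ 0.26957861  0.42475923 -0.82939281] [[-1.     0.007 -0.017]
 [ 0.017 -0.001 -1.   ]
 [-0.007 -1.     0.001]]
```

View pics/d14z.png

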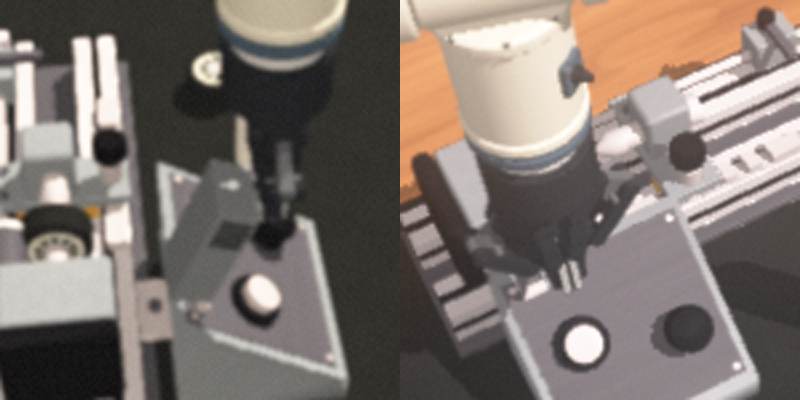

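Emit:
carry_out(motion=[{"translation": [3,1,0],"twist": 0,"fingers": 0},{"translation": [5,2,0],"twist": 0,"fingers": 0},{"translation": [7,2,0],"twist": 0,"fingers": 0},{"translation": [7,2,0],"twist": 0,"fingers": 0}])

```text
time_s: 13.83
tool_pos: [548.2, -125.6, 197.9]
tool_rot: [-0.026, -2.215, 2.217]
force: [-0.1, -0.2, 0.9]
gripper_width: 0.001
```

Emit:
carry_out(motion=[{"translation": [2,0,0],"twist": 0,"fingers": 0},{"translation": [4,0,0],"twist": 0,"fingers": 0},{"translation": [4,0,0],"twist": 0,"fingers": 0}])

```text
time_s: 14.08
tool_pos: [544.5, -125.5, 198.0]
tool_rot: [-0.028, -2.215, 2.218]
force: [3.6, -0.3, -0.4]
gripper_width: 0.003
```

Contact force came up at finger-back x ≈ 533.5, exactly where 1.92 rad predicts, so the cover is at its stop. Now I retreat and turn the jaws along x for the press.

Emit:
carry_out(motion=[{"translation": [-10,0,0],"twist": 0,"fingers": 0},{"translation": [-30,0,0],"twist": 0,"fingers": 0},{"translation": [-55,0,0],"twist": -0.05,"fingers": 0.2},{"translation": [-66,0,0],"twist": -0.17,"fingers": 0.5},{"translation": [-66,0,0],"twist": -0.29,"fingers": 0.52},{"translation": [-66,0,0],"twist": -0.41,"fingers": 0.52},{"translation": [-66,0,0],"twist": -0.53,"fingers": 0.52},{"translation": [-66,0,0],"twist": -0.65,"fingers": 0.52},{"translation": [-66,0,0],"twist": -0.77,"fingers": 0.52},{"translation": [-66,0,0],"twist": -0.89,"fingers": 0.52}])

```text
time_s: 14.92
tool_pos: [610.3, -126.7, 198.4]
tool_rot: [-0.791, 1.692, -1.7]
force: [-0.2, -0.1, 0.3]
gripper_width: 0.522
```

Emit:
carry_out(motion=[{"translation": [0,0,0],"twist": -0.12,"fingers": 0.52},{"translation": [0,0,0],"twist": -0.24,"fingers": 0.52},{"translation": [0,0,0],"twist": -0.36,"fingers": 0.52},{"translation": [0,0,0],"twist": -0.48,"fingers": 0.52},{"translation": [0,0,0],"twist": -0.6,"fingers": 0.52},{"translation": [0,0,0],"twist": -0.68,"fingers": 0.52},{"translation": [0,0,0],"twist": -0.68,"fingers": 0.52},{"translation": [0,0,0],"twist": -0.68,"fingers": 0.52}])

```text
time_s: 15.58
tool_pos: [610.1, -126.7, 198.4]
tool_rot: [-1.198, 1.214, -1.224]
force: [-0.6, 0.8, 0.6]
gripper_width: 0.519
```

```bash
python3 - <<'E'
from h import *
s=bot.get_state();print(s['tool_pos'],s['gripper_width'],s['force'],cv2.Rodrigues(s['tool_rot'])[0].round(3)); snap('wrist','w15');snap('side','d15');snap('scene','s15')
a=cv2.imread('pics/d15.png')[150:300,200:350];b=cv2.imread('pics/s15.png')[120:270,140:290];cv2.imwrite('pics/d15z.png',np.hstack([cv2.resize(a,(400,400),interpolation=2),cv2.resize(b,(400,400),interpolation=2)]))
E
```

```text
[ 610.13665018 -126.6616032   198.41690289] 0.5187636607247039 [-0.63292948  0.78967264  0.61492931] [[-0.015  0.007  1.   ]
 [-1.    -0.001 -0.015]
 [ 0.001 -1.     0.007]]
```

View pics/d15z.png

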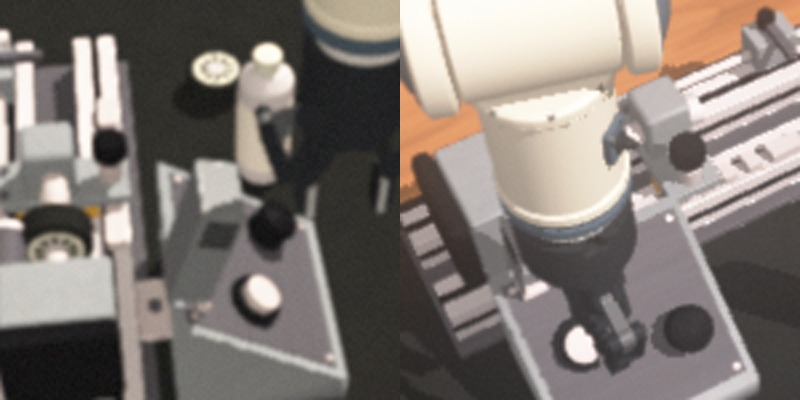

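View pics/w15.png

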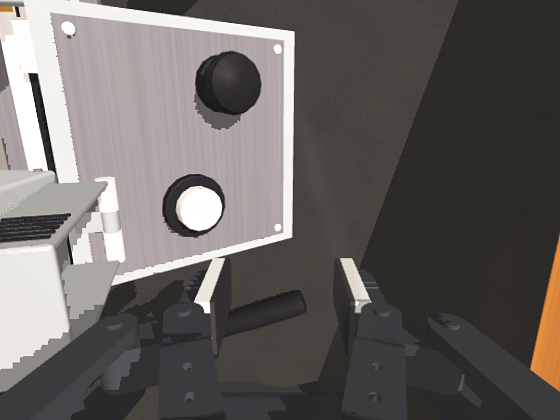

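```bash
python3 - <<'E'
from h import *
s=bot.get_state();K,dc,_,_=cam('side');ci=camera_info('wrist');K=np.array(ci['camera_matrix']);dc=np.array(ci['dist_coeffs']);T=np.array(ci['tool_from_camera'])
for n,uv in [('padtip in',(226,258)),('padtip out',(212,260)),('tip bottom out',(196,310)),('knuckle',(112,322)),('knuckle left edge',(100,325)),('link lower edge',(30,385)),('link img edge',(0,408)),('finger joint',(185,312))]:
    p=cv2.undistortPoints(np.array([[uv]],float),K,dc)[0,0];v=T[:3,:3]@[p[0],p[1],1];o=T[:3,3]
    for x in(-11,):
        t=(x-o[0])/v[0];print(n,(o+t*v).round(1))
E
```

```text
padtip in [-11.   -5.2 -23.8]
padtip out [-11.   -7.1 -29.3]
tip bottom out [-11.  -43.5 -27.4]
knuckle [-11.  -49.6 -50.8]
knuckle left edge [-11.  -51.1 -53.6]
link lower edge [-11.  -73.7 -58.5]
link img edge [-11.  -80.  -60.6]
finger joint [-11.  -44.6 -30.6]
```

Emit:
carry_out(motion=[{"translation": [-1.4,15,-2],"twist": 0,"fingers": 0.52},{"translation": [-1.4,35,-5],"twist": 0,"fingers": 0.52},{"translation": [-1.4,55,-9],"twist": 0,"fingers": 0.52},{"translation": [-1.4,70,-9],"twist": 0,"fingers": 0.52},{"translation": [-1.4,79,-9],"twist": 0,"fingers": 0.52},{"translation": [-1.4,79,-9],"twist": 0,"fingers": 0.52}])

```text
time_s: 16.23
tool_pos: [600.5, -125.0, 116.6]
tool_rot: [-1.2, 1.218, -1.222]
force: [-0.2, -0.6, -0.1]
gripper_width: 0.517
```

```bash
python3 - <<'E'
from h import *
s=bot.get_state();print(s['tool_pos'],s['gripper_width'],s['force'],cv2.Rodrigues(s['tool_rot'])[0].round(3)); snap('wrist','w16');snap('side','d16')
a=cv2.imread('pics/d16.png')[150:300,200:350];b=cv2.imread('pics/w16.png');cv2.imwrite('pics/d16z.png',np.hstack([cv2.resize(a,(400,400),interpolation=2),cv2.copyMakeBorder(cv2.resize(b,(400,300)),0,100,0,0,0)]))
E
```

```text
[ 600.5171343  -124.95249622  116.60462906] 0.5174470609739132 [-0.1885249  -0.57316599 -0.07666462] [[-0.015  0.003  1.   ]
 [-1.    -0.    -0.015]
 [ 0.    -1.     0.003]]
```

View pics/d16z.png

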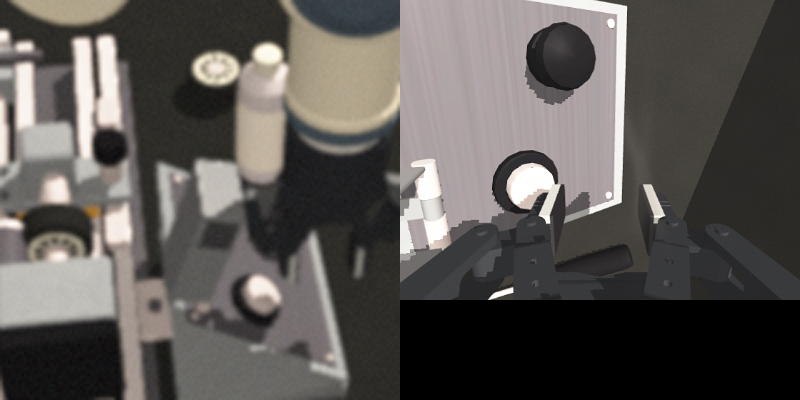

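The rear finger is beyond the button along the panel normal and clear of the cover. Approaching along −n.

Emit:
carry_out(motion=[{"translation": [0,6.5,-4.5],"twist": 0,"fingers": 0.52},{"translation": [0,12,-8.5],"twist": 0,"fingers": 0.52},{"translation": [0,15,-10.5],"twist": 0,"fingers": 0.52},{"translation": [0,15,-10.5],"twist": 0,"fingers": 0.52}])

```text
time_s: 16.67
tool_pos: [590.4, -125.1, 103.6]
tool_rot: [-1.199, 1.216, -1.223]
force: [0.3, 0.5, -0.9]
gripper_width: 0.517
```

Emit:
carry_out(motion=[{"translation": [0,1.6,-1.1],"twist": 0,"fingers": 0.52},{"translation": [0,3.3,-2.3],"twist": 0,"fingers": 0.52},{"translation": [0,3.3,-2.3],"twist": 0,"fingers": 0.52}])

```text
time_s: 16.92
tool_pos: [587.8, -125.0, 100.0]
tool_rot: [-1.199, 1.216, -1.223]
force: [0.1, 0.6, 0.2]
gripper_width: 0.52
```

```bash
python3 - <<'E'
from h import *
s=bot.get_state();print(s['tool_pos'],s['gripper_width'],s['force']); snap('wrist','w17');snap('side','d17')
a=cv2.imread('pics/d17.png')[150:300,200:350];b=cv2.imread('pics/w17.png');cv2.imwrite('pics/d17z.png',np.hstack([cv2.resize(a,(400,400),interpolation=2),cv2.copyMakeBorder(cv2.resize(b,(400,300)),0,100,0,0,0)]))
E
```

```text
[ 587.81978596 -125.01144115   99.96949315] 0.5200828084082059 [0.08434946 0.64667833 0.16712366]
```

View pics/d17z.png

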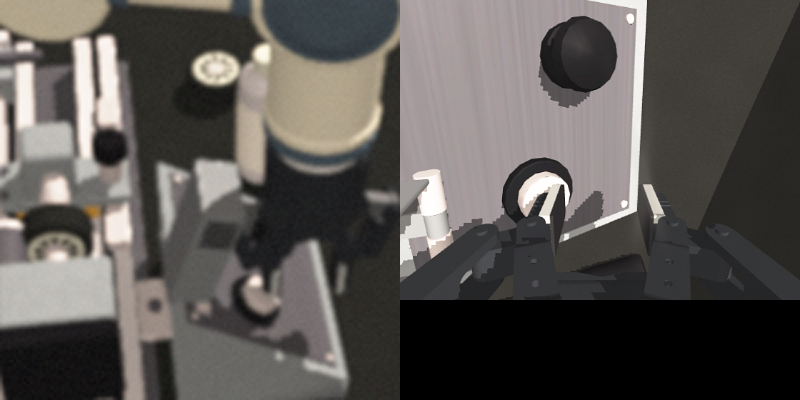

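Close to contact, with the finger over the cap's centre-front. Continuing in small steps.

Emit:
carry_out(motion=[{"translation": [0,1,-0.7],"twist": 0,"fingers": 0.52},{"translation": [0,2,-1.4],"twist": 0,"fingers": 0.52},{"translation": [0,2.5,-1.7],"twist": 0,"fingers": 0.52},{"translation": [0,2.5,-1.7],"twist": 0,"fingers": 0.52}])

```text
time_s: 17.35
tool_pos: [586.7, -125.1, 98.2]
tool_rot: [-1.198, 1.215, -1.224]
force: [0.9, -0.1, 2.8]
gripper_width: 0.519
```

Emit:
carry_out(motion=[{"translation": [0,1,-0.7],"twist": 0,"fingers": 0.52},{"translation": [0,2,-1.4],"twist": 0,"fingers": 0.52},{"translation": [0,2.5,-1.7],"twist": 0,"fingers": 0.52},{"translation": [0,2.5,-1.7],"twist": 0,"fingers": 0.52}])

```text
time_s: 17.68
tool_pos: [585.1, -125.0, 96.0]
tool_rot: [-1.198, 1.215, -1.224]
force: [0.8, 0.2, 2.3]
gripper_width: 0.52
```

Emit:
carry_out(motion=[{"translation": [0,1,-0.7],"twist": 0,"fingers": 0.52},{"translation": [0,2,-1.4],"twist": 0,"fingers": 0.52},{"translation": [0,3,-2.1],"twist": 0,"fingers": 0.52},{"translation": [0,3,-2.1],"twist": 0,"fingers": 0.52}])

```text
time_s: 18.02
tool_pos: [583.7, -125.0, 93.9]
tool_rot: [-1.197, 1.213, -1.225]
force: [2.6, 0.7, 5.3]
gripper_width: 0.52
```

Emit:
carry_out(motion=[{"translation": [0,1,-0.7],"twist": 0,"fingers": 0.52},{"translation": [0,2,-1.4],"twist": 0,"fingers": 0.52},{"translation": [0,2,-1.4],"twist": 0,"fingers": 0.52}])

```text
time_s: 18.27
tool_pos: [583.6, -125.0, 93.9]
tool_rot: [-1.194, 1.209, -1.228]
force: [2.7, -0.2, 8.1]
gripper_width: 0.516
```

Position has stopped at about 8 N along the normal, so the button looks bottomed. I'll press a touch more and look.

Emit:
carry_out(motion=[{"translation": [0,1,-0.7],"twist": 0,"fingers": 0.52},{"translation": [0,2,-1.4],"twist": 0,"fingers": 0.52},{"translation": [0,2,-1.4],"twist": 0,"fingers": 0.52},{"translation": [0,2,-1.4],"twist": 0,"fingers": 0.52}])

```text
time_s: 18.6
tool_pos: [583.6, -125.0, 94.0]
tool_rot: [-1.191, 1.205, -1.23]
force: [3.3, 1.2, 8.9]
gripper_width: 0.525
```

```bash
python3 - <<'E'
from h import *
s=bot.get_state();print(s['tool_pos'],s['gripper_width'],s['force']); snap('wrist','w18');snap('side','d18')
a=cv2.imread('pics/d18.png')[170:300,220:350];b=cv2.imread('pics/w18.png')[140:340,60:340];cv2.imwrite('pics/d18z.png',np.hstack([cv2.resize(a,(400,400),interpolation=2),cv2.copyMakeBorder(cv2.resize(b,(400,300)),0,100,0,0,0)]))
E
```

```text
[ 583.62350033 -125.02313512   93.9908762 ] 0.5250064073446455 [3.25338625 1.23854773 8.88971719]
```

View pics/d18z.png

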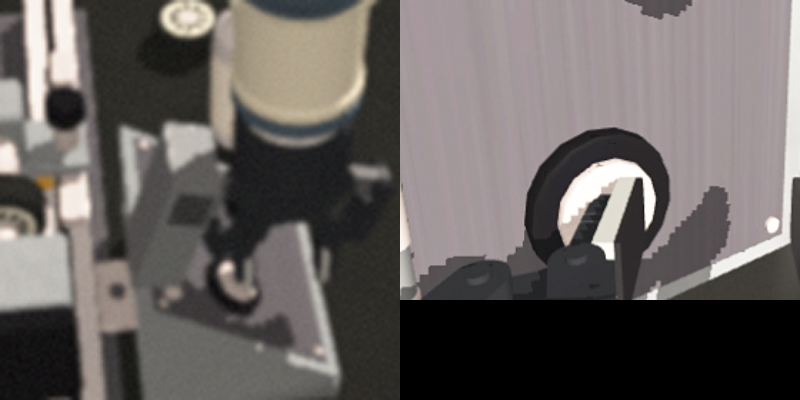

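The cap is pushed down into its collar by the finger, and the cover is untouched. Withdrawing along the panel normal.

Emit:
carry_out(motion=[{"translation": [0,-6,4.2],"twist": 0,"fingers": 0.52},{"translation": [0,-15,10.5],"twist": 0,"fingers": 0.52},{"translation": [0,-28,20],"twist": 0,"fingers": 0.52},{"translation": [0,-50,35],"twist": 0,"fingers": 0.52},{"translation": [0,-80,50],"twist": 0,"fingers": 0.52},{"translation": [0,-110,60],"twist": 0,"fingers": 0.52},{"translation": [0,-140,65],"twist": 0,"fingers": 0.52},{"translation": [0,-150,65],"twist": 0,"fingers": 0.52},{"translation": [0,-150,65],"twist": 0,"fingers": 0.52}])

```text
time_s: 19.45
tool_pos: [646.8, -125.8, 248.4]
tool_rot: [-1.189, 1.201, -1.233]
force: [0.6, -0.1, 0.1]
gripper_width: 0.519
```

```bash
python3 - <<'E'
from h import *
s=bot.get_state();print(s['time_s'],s['tool_pos'],s['gripper_width'],s['force']); snap('wrist','w19');snap('side','d19');snap('scene','s19')
E
```

```text
19.45 [ 646.76112841 -125.84222031  248.4436074 ] 0.5186275842699622 [ 0.62400413 -0.12074039  0.06416358]
```

View pics/w19.png

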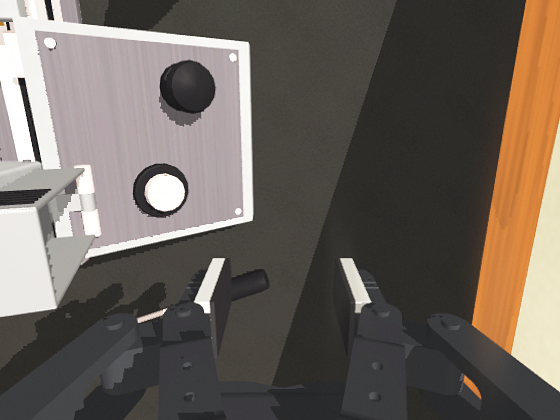

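View pics/d19.png

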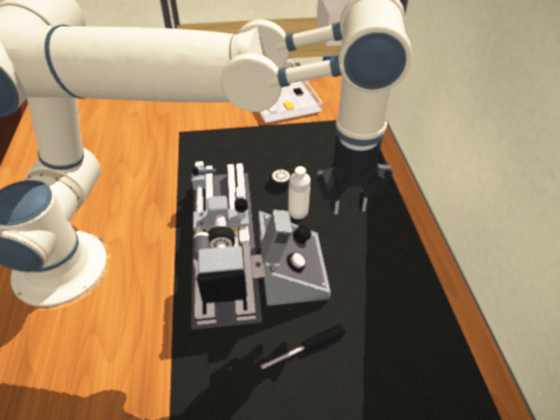

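View pics/s19.png

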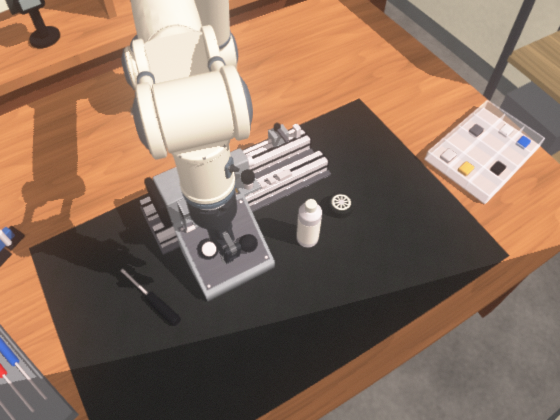

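The cover is open, the button has sprung back, and the can, spare wheel and driver are at their starting pixels. One last check on the pin height in the side view, then I hand in.

```bash
python3 - <<'E'
from h import *
D=cam('side')
def blob(f,x0,y0,x1,y1):
    m=(cv2.imread(f)[y0:y1,x0:x1].max(2)<55).astype(np.uint8);n,l,st,c=cv2.connectedComponentsWithStats(m);i=1+np.argmax(st[1:,4]);return c[i]+[x0,y0],st[i]
print(blob('pics/side0.png',232,188,248,206),blob('pics/d19.png',232,196,250,214))
p0=proj(D,[444.5,57,123])[0];print('proj start',p0)
for z in(123,130,136):print(z,proj(D,[444,31.9,z])[0]-p0)
print(ticket.finish_job())
E
```

```text
(array([240.10909091, 197.50909091]), array([  3,   4,  12,  12, 110], dtype=int32)) (array([240.74380165, 204.94214876]), array([  3,   3,  12,  13, 121], dtype=int32))
proj start [240.04420077 196.89646019]
123 [0.5778666  7.65167172]
130 [0.39926208 5.56843325]
136 [0.24474776 3.76595321]
the job is handed in; nothing more can be done
None
```

The job is done as asked and handed in at about 19.5 s of the 70 s allowed; I got no verdict back.

- **Tailstock:** I gripped the knob, lifted it about 12.5 mm, slid the tailstock 25 mm towards the wheel, lowered the pin and let go. In the side view the knob shifted by (0.6, 7.4) px. I predicted (0.6, 7.7) px with the pin fully home and (0.2, 3.8) px with it still up, so the pin is home in the next notch.
- **Cover:** I swung it up by its flanks. After I let go it stood at only about 1.7 rad, short of its stop, so I pushed it gently back until it met resistance where 1.92 rad should be. It still stood open in the last pictures.
- **Start button:** I pressed it along the panel's normal with one finger until it stopped moving, at about 9 N. The cap was down in its collar, and it sprang back when I withdrew.
- **Left alone:** I never touched the stop button. The spray can, spare wheel and screwdriver are where they started in the images. The largest force I read was about 13 N, and the arm was clear of everything at the end.

No check failed. The only disagreement was the cover angle after the first release, which I corrected.

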